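# Push the deep instrument tray up the ramp of the loading dock

### The arm

A 6-joint arm with a two-finger parallel gripper is mounted at the origin on the work surface. World frame = base frame: x ahead of the robot, y to its left, z up, the work surface at z = 0. Lengths are in m, angles in rad, forces in N, time in s.
With the tool pointing down it reaches from about 0.325 to 0.925 m from the base axis. Payload 3.1 kg.
Tool frame: the origin (TCP) lies at the very end of the fingers, on their centre line; the grasp point (between the pads) lies 19 mm behind it; z points along the fingers, y is the line along which they close (so a half turn about z gives the same grasp; the last joint's range is limited). The gripper opens to 85 mm and grips with 20 to 120 N. Pads are 22 mm wide; open, the fingers measure 114 mm over their backs; the gripper's body (76 mm by 85 mm) begins 54 mm behind the grasp point. The pads swing forward as they close: fully open they stand 13 mm farther back than shut.
Start: joints at [-1.31, 0.217, 1.613, -0, 1.311, -0.112], TCP at [0.228, -0.582, 0.231] pointing down, gripper open.
Joint ranges: [-2.75, 2.75], [-0.78, 2.1], [0.31, 2.55], [-1.13, 4.27], [0.13, 2.63], [-2.58, 2.58]. Speed limits (rad/s): [2.79, 2.79, 3.14, 3.14, 3.14, 3.14].

### API

Orientations are given as a rotation vector (axis times angle).
In Python, from rig import monitor, optics, close_job, finder gives the robot as it stands.
- The arm moves only by the shell command python3 -m pendant 'ROWS' [OPENING] [FORCE]. ROWS is JSON, a list of rows, each a list of 2 entries, a list of its own where there are three numbers: the shift along the tool's x, y, z as a fraction of full scale, then the turn, a rotation vector about the tool's x, y, z as a fraction of full scale. In form: [[[dx, dy, dz], [wx, wy, wz]], ...]. A call has 1 to 12 rows; each row is the pose to reach, as a shift and turn from the pose commanded when the call began, along the tool's axes at that moment; what a row does not reach only later rows make up. Full scale, the value 1, is 0.2 m for a shift and 30 degrees for a turn. A row lasts 1/8 s, in which the tool goes at most 62.5 mm and 10.7 degrees, less where a joint would pass 70% of its speed; a pose out of reach is approached as far as the arm can. A call with a number of a shift or a turn outside -1 to 1 is refused whole. A call with a gripper value outside its range is refused whole. OPENING is the opening, from 0 (shut) to 1 (fully open), set as the call begins (- or left out, the last holds). The fingers move at their own pace and stop on an object; FORCE is the grip in N (left out, the last holds). Time passes only in rows, so rows that repeat a pose let the fingers close. It gives the time, the measured TCP pose, the force, the opening and the grip force at its end, in the units of the state.
- monitor.sense(): the state, without advancing time (a new reading comes with each control period).
- optics.capture(name): name is "scene" or "top" or "wrist"; returns a dict with "img" (420x560x3 uint8, red, green, blue), "fx", "fy", "cx", "cy" (pixels), "world_from_camera" (4x4, takes a point from camera to world coordinates). Camera axes: x right, y up, looking along -z (the intrinsics and any distortion apply to the point x, -y, -z); pixel columns grow to the right and rows downward; lengths in m; the calibration is good to about 2 mm. A picture is of the moment at which its call begins. There is no depth.
- close_job(): hands the job in; it is judged then, once.
Trained networks look in a picture, given as the dict that the camera call returned (one of the last four; its "shot" number tells which), for a name from the list of things; names that differ only in an ending like _2 or _b are one class to them, and where a whole thing is asked for, a point or a joint stands for the part that bears it (a point fixed in the world has none). Each returns a list of dicts, best first, with "score" (0 to 1); they miss things now and then, are a little off and sometimes report something else, mostly with a low value. They report only what shows in the picture. A call takes as long as a camera call.
- finder.look_for(picture, label): "rect" ([left, top, width, height] in pixels, round what is visible of it).
The state is a dict: "time": time; "joint_pos": joint angles; "joint_velocities": joint speeds; "joint_efforts": joint torques, N m; "tcp_pos": TCP position; "orientation": TCP orientation; "contact_force": force on the tool from outside, world axes, zero at the start; "ft_torque": the same for the moment, N m; "opening": finger opening in m; "gripper_force": force on a finger pad.
Only numpy, scipy, OpenCV 4.12 (cv2) and the standard library are available. Lean on these libraries where they do the work, as an engineer would, in place of code of your own. Each camera call takes 0.05 s, during which the arm holds its last target. There are 200 camera calls.

### The job

Push the deep instrument tray up the sloping lane of the white loading dock until it has gone right over the crest and dropped flat into the seat behind the lip, where it cannot slide back. Slide it, do not lift it, and leave the shallow tray and the bottle where they stand.

Things in the scene. Friction and masses are not known exactly. Their poses are not given: they have to be found in the camera images.
- deep_tray: open aluminium box 110 long (x) x 80 wide x 55 high, walls 4, holding white canisters to 44 high, 0.35-0.7 kg. Origin: centre of its underside, x its long axis, z up. It stands on the table, its front end 5 to 30 mm before the foot of either lane of the dock, in line with the lane within 4 degrees and 4 mm.
- shallow_tray: the other tray, standing before the other lane, to be left alone: the same aluminium, 110 x 80 but only 25 high, with thin dark instruments in it. Origin: centre of its underside, x along its length.
- dock: fixed white dock. Origin: at table height under the crest edge, midway between its 2 lanes; x points up the ramp. Lanes: centres y = +-58, 96 wide between rails 14 high; rails flare out from x = -134; divider 20 wide. Slope from height 0 at x = -110 to 24 at x = -6, flat to x = 0, then a step down 8 (lip) to a seat at height 16, end wall at x = 130. Tray home: its origin at x = 55 to 75.
- bottle: white round bottle with blue cap, 60 diameter, 130 high, standing beyond the dock, to be left alone. Origin: centre of its underside.

How it is judged:
By the outcome, as a careful person would: the job done as asked, in the order asked, and still so for the second after the job is handed in, with the robot touching nothing.
It also fails if it takes over 38 s, if anything falls off the work surface, if the arm or the gripper's body presses on something with over 40 N, if the wrist force passes 120 N, or if a joint passes its speed limit or range.

## Working session

There is one attempt and no reset: what is moved stays moved. The work goes in short steps, Python scripts to look and compute and a shell command to move; the robot and the scene stay as the last step left them, time stands still between calls to the robot, and variables do not carry over. Pictures are saved under pics/ and viewed, at most 10 in all, crops included, and the job is handed in when it is done.

```bash
mkdir -p pics; cat > h.py <<'E'
import numpy as np, cv2
from rig import monitor, optics, close_job, finder
def px2w(p,uv,z):
    T=np.array(p["world_from_camera"]);d=np.array([(uv[0]-p["cx"])/p["fx"],-(uv[1]-p["cy"])/p["fy"],-1.])
    d=T[:3,:3]@d;o=T[:3,3];return o+d*(z-o[2])/d[2]
def w2px(p,X):
    T=np.array(p["world_from_camera"]);c=T[:3,:3].T@(np.array(X)-T[:3,3])
    return p["cx"]+p["fx"]*c[0]/-c[2],p["cy"]-p["fy"]*c[1]/-c[2]
E
python3 - <<'E'
from h import *
s=monitor.sense();print(s["time"],s["tcp_pos"],s["orientation"])
for n in("top","scene"):
    p=optics.capture(n);cv2.imwrite(f"pics/{n}0.png",p["img"][:,:,::-1])
    print(n,[k for k in p],p["fx"],p["cx"],p["cy"],np.round(p["world_from_camera"],3).tolist())
    for l in("deep_tray","shallow_tray","dock","bottle"):
        print(l,[(np.round(d["rect"]).tolist(),round(d["score"],2)) for d in finder.look_for(p,l)[:2]])
E
```

```text
0.0 [ 0.227462   -0.58124652  0.229937  ] [-3.08478026e+00 -5.81810124e-01  2.77014145e-04]
top ['img', 'fx', 'fy', 'cx', 'cy', 'world_from_camera', 'shot'] 496.20708691373875 281.8882261673819 211.70766283409029 [[-0.012, 0.986, -0.167, 0.444], [-1.0, -0.01, 0.013, 0.146], [0.011, 0.167, 0.986, 0.916], [0.0, 0.0, 0.0, 1.0]]
deep_tray [([364.0, 151.0, 76.0, 62.0], 0.56), ([109.0, 175.0, 48.0, 43.0], 0.39)]
shallow_tray [([376.0, 223.0, 74.0, 51.0], 0.89)]
dock [([217.0, 155.0, 175.0, 156.0], 0.58)]
bottle [([111.0, 174.0, 48.0, 42.0], 0.73)]
scene ['img', 'fx', 'fy', 'cx', 'cy', 'world_from_camera', 'shot'] 390.8399484989319 278.5900817841967 210.93769155812896 [[0.057, -0.781, 0.622, 1.067], [0.998, 0.056, -0.021, 0.116], [-0.019, 0.622, 0.783, 0.657], [0.0, 0.0, 0.0, 1.0]]
deep_tray [([140.0, 219.0, 59.0, 57.0], 0.85)]
shallow_tray [([138.0, 187.0, 58.0, 43.0], 0.95)]
dock [([190.0, 155.0, 151.0, 125.0], 0.59)]
bottle [([398.0, 187.0, 43.0, 60.0], 0.88)]
```

```bash
python3 -c "
import cv2
a=cv2.imread('pics/top0.png');cv2.imwrite('pics/t.png',cv2.resize(a[120:330,200:480],None,fx=2.8,fy=2.8,interpolation=2))"
```

```text
(no output)
```

View pics/t.png

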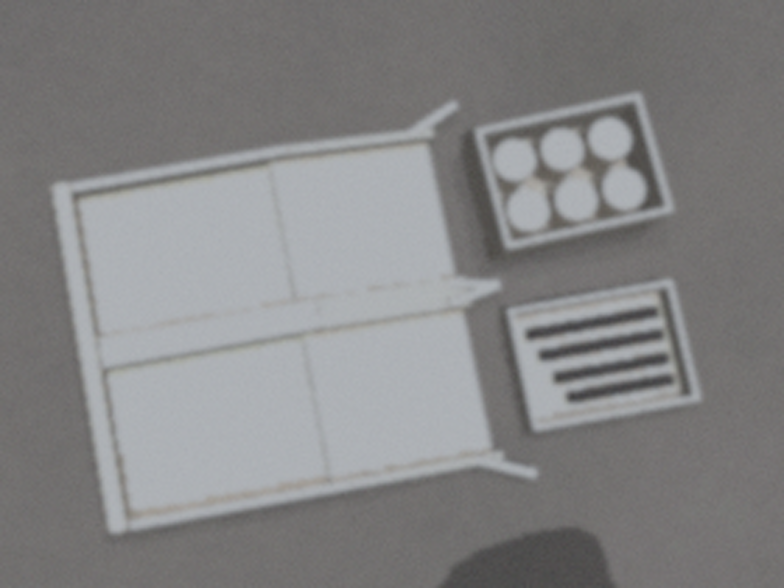

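View pics/scene0.png

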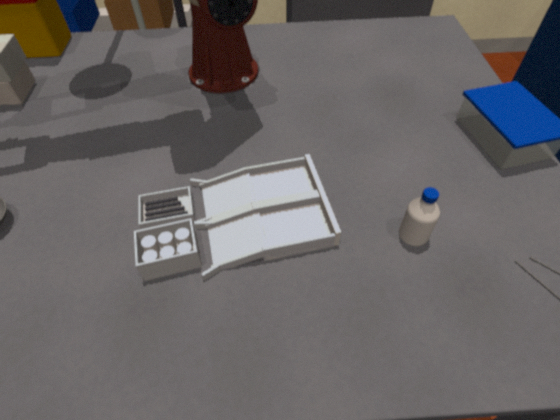

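The crop shows the deep tray (rim corners at crop 474,129 / 640,95 / 673,212 / 507,250) before the lane on the far-left side of the dock. The shallow tray is below it at about 605,355, and the bottle is clear, beyond the dock's end.

```bash
python3 - <<'E'
from h import *
from scipy.optimize import least_squares
from scipy.spatial.transform import Rotation as R
p=optics.capture("top"); f=lambda x,y:(200+x/2.8,120+y/2.8)
def fit(loc,pix,x0):
    def r(q):
        c,s=np.cos(q[2]),np.sin(q[2]);return np.ravel([np.subtract(w2px(p,[q[0]+c*a-s*b,q[1]+s*a+c*b,z]),f(*k)) for (a,b,z),k in zip(loc,pix)])
    o=least_squares(r,x0);print(np.round(o.x[:2],4),np.degrees(o.x[2]).round(2),np.round(o.fun,1));return o.x
c=px2w(p,f(575,170),.055);print(c)
# deep tray rim corners : front=left in image
t0=[c[0],c[1],np.pi/2]
t=fit([(.055,-.04,.055),(.055,.04,.055),(-.055,.04,.055),(-.055,-.04,.055)] if c[1]>9 else [(.055,-.04,.055),(-.055,-.04,.055),(-.055,.04,.055),(.055,.04,.055)],[(474,129),(640,95),(673,212),(507,250)],t0)
c=px2w(p,f(300,330),.024)
# lane edges at crest (top edge z .024) and foot
d=fit([(0,-.106,.024),(0,-.01,.024),(0,.01,.024),(0,.106,.024),(-.11,-.106,0),(-.11,-.01,0),(-.11,.01,0),(-.11,.106,0)],[(270,160),(296,300),(304,338),(329,483),(430,140),(455,277),(464,309),(493,452)],[c[0],c[1],np.pi/2])
s=monitor.sense();print(np.round(R.from_rotvec(s["orientation"]).as_matrix(),3).tolist())
b=finder.look_for(p,"bottle")
cth,sth=np.cos(d[2]),np.sin(d[2])
print("tray in dock",np.array([[cth,sth],[-sth,cth]])@(t[:2]-d[:2]),np.degrees(t[2]-d[2]))
W=lambda a,b:np.round(d[:2]+np.array([[cth,-sth],[sth,cth]])@[a,b],4)
print("lane -.058 pts: back",W(-.26,-.058),"crest",W(0,-.058),"foot",W(-.11,-.058), "lane+",W(0,.058))
E
```

```text
[ 0.64373189 -0.08587497  0.055     ]
[ 0.6431 -0.085 ] 101.99 [ 0.2  0.2 -0.  -0.5  0.2  0.3 -0.4 -0. ]
[0.5546 0.0895] 99.41 [ 0.1  0.2  0.4  1.  -0.4 -1.8  0.6 -0.6 -0.7  0.6  0.6  0.8 -0.4 -0.2
 -0.2 -0.1]
[[0.931, 0.364, 0.0], [0.364, -0.931, 0.0], [0.0, -0.0, -1.0]]
tray in dock [-0.18655957 -0.05880253] 2.5808875059222847
lane -.058 pts: back [ 0.6543 -0.1575] crest [0.6118 0.099 ] foot [ 0.6298 -0.0096] lane+ [0.4974 0.08  ]
```

```bash
python3 -m pendant '[[[0.3,-0.12,0],[0,0,-0.29]],[[0.6,-0.25,0],[0,0,-0.58]],[[0.914,-0.374,0],[0,0,-0.867]],[[0.914,-0.374,0],[0,0,-0.867]],[[0.914,-0.374,0],[0,0,-0.867]]]' 0.5
python3 -m pendant '[[[0.33,0.02,0],[0,0,-0.29]],[[0.66,0.04,0],[0,0,-0.58]],[[0.986,0.065,0],[0,0,-0.867]],[[0.986,0.065,0],[0,0,-0.867]],[[0.986,0.065,0],[0,0,-0.867]]]'
python3 -m pendant '[[[0.28,0.16,0],[0,0,-0.29]],[[0.57,0.33,0],[0,0,-0.58]],[[0.857,0.491,0],[0,0,-0.867]],[[0.857,0.491,0],[0,0,-0.867]],[[0.857,0.491,0],[0,0,-0.867]],[[0.857,0.491,0],[0,0,-0.867]]]'
python3 - <<'E'
from h import *
from scipy.spatial.transform import Rotation as R
s=monitor.sense();M=R.from_rotvec(s["orientation"]).as_matrix();print(s["tcp_pos"],M.round(3).tolist(),s["joint_pos"],s["contact_force"])
g=np.array([.6568,-.1723,.02]);print((M.T@(g-s["tcp_pos"])/.2).round(3))
a=optics.capture("wrist");b=optics.capture("scene");cv2.imwrite("pics/w1.png",np.hstack([cv2.resize(x["img"],(400,300)) for x in(a,b)])[:,:,::-1])
E
```

```text
time: 1.23
tcp_pos: [0.371, -0.4456, 0.2315]
orientation: [2.876, 1.263, -0.001]
contact_force: [-0.4, 0.4, -0.1]
opening: 0.0428
gripper_force: 0.0
time: 1.85
tcp_pos: [0.5134, -0.3107, 0.2312]
orientation: [2.52, 1.875, -0.002]
contact_force: [0.1, -0.7, 0.1]
opening: 0.0429
gripper_force: 0.0
time: 2.6
tcp_pos: [0.6555, -0.1758, 0.2311]
orientation: [-2.036, -2.392, 0.002]
contact_force: [-0.4, -1.2, -0.4]
opening: 0.0426
gripper_force: 0.0
[ 0.65553501 -0.1758126   0.23111687] [[-0.16, 0.987, -0.001], [0.987, 0.16, -0.001], [-0.0, -0.001, -1.0]] [-3.64930360e-01  3.29383342e-01  1.47505256e+00 -9.61880855e-04
  1.33792074e+00 -5.25090177e-01] [-0.35894125 -1.16493584 -0.41432147]
[0.017 0.01  1.056]
```

View pics/w1.png

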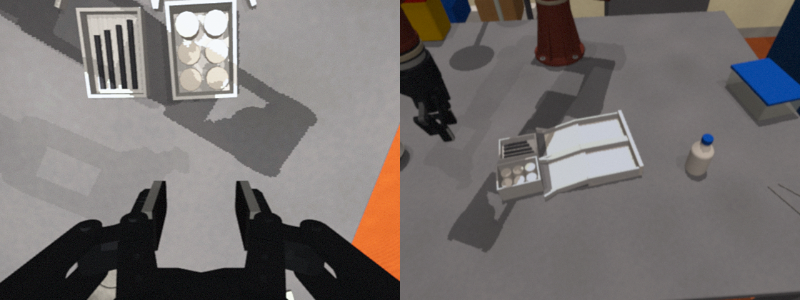

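The wrist view shows the deep tray straight ahead of the half-open fingers, and the arm is clear of everything. Next I go down, then push along the flat.

```bash
python3 -m pendant '[[[0,0,0.25],[0,0,0]],[[0,0.01,0.5],[0,0,0]],[[0.01,0.01,0.75],[0,0,0]],[[0.017,0.01,1],[0,0,0]],[[0.017,0.01,1],[0,0,0]]]'
python3 -m pendant '[[[0,0,0.05],[0,0,0]],[[0.06,0,0.05],[0,0,0]],[[0.12,0,0.05],[0,0,0]],[[0.18,0,0.05],[0,0,0]],[[0.24,0,0.05],[0,0,0]],[[0.3,0,0.05],[0,0,0]],[[0.36,0,0.05],[0,0,0]],[[0.4,0,0.05],[0,0,0]],[[0.4,0,0.05],[0,0,0]]]'
python3 - <<'E'
from h import *
s=monitor.sense();d=np.array([.5546,.0895]);th=np.radians(99.41);c,n=np.cos(th),np.sin(th)
print("tcp dock",np.array([[c,n],[-n,c]])@(s["tcp_pos"][:2]-d),s["tcp_pos"])
p=optics.capture("top");q=optics.capture("scene")
cv2.imwrite("pics/p2.png",np.hstack([cv2.resize(p["img"][110:320,200:480],(400,300)),cv2.resize(q["img"][130:310,100:340],(400,300))])[:,:,::-1])
E
```

```text
time: 3.32
tcp_pos: [0.6527, -0.1688, 0.0256]
orientation: [-2.026, -2.385, 0.007]
contact_force: [0.2, 0.9, -0.9]
opening: 0.0426
gripper_force: 0.0
time: 4.45
tcp_pos: [0.647, -0.0907, 0.0234]
orientation: [2.028, 2.394, 0.002]
contact_force: [-0.1, -2.7, 2.3]
opening: 0.0423
gripper_force: 1.5
tcp dock [-0.19286929 -0.06166926] [ 0.64697319 -0.09069116  0.02338224]
```

View pics/p2.png

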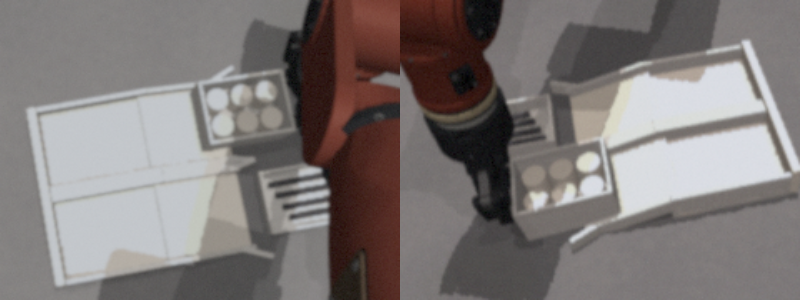

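The tray is squared up and entering the lane between the flared rails. I'll continue pushing and start raising the tool with the slope.

```bash
python3 -m pendant '[[[0.05,0,0],[0,0,0]],[[0.1,-0.01,0],[0,0,0]],[[0.15,-0.015,0],[0,0,0]],[[0.2,-0.015,0],[0,0,0]],[[0.25,-0.015,0],[0,0,0]],[[0.3,-0.015,0],[0,0,0]],[[0.35,-0.015,0],[0,0,0]],[[0.4,-0.015,-0.01],[0,0,0]],[[0.45,-0.015,-0.02],[0,0,0]],[[0.45,-0.015,-0.02],[0,0,0]]]'
python3 -m pendant '[[[0.04,0,-0.01],[0,0,0]],[[0.08,0,-0.02],[0,0,0]],[[0.12,0,-0.03],[0,0,0]],[[0.16,0,-0.04],[0,0,0]],[[0.2,0,-0.045],[0,0,0]],[[0.24,0,-0.055],[0,0,0]],[[0.28,0,-0.065],[0,0,0]],[[0.28,0,-0.065],[0,0,0]]]'
python3 - <<'E'
from h import *
s=monitor.sense();d=np.array([.5546,.0895]);th=np.radians(99.41);c,n=np.cos(th),np.sin(th)
print("tcp dock",np.array([[c,n],[-n,c]])@(s["tcp_pos"][:2]-d),s["tcp_pos"])
p=optics.capture("top");q=optics.capture("scene")
cv2.imwrite("pics/p3.png",np.hstack([cv2.resize(p["img"][110:320,200:480],(400,300)),cv2.resize(q["img"][130:310,100:340],(400,300))])[:,:,::-1])
E
```

```text
time: 5.8
tcp_pos: [0.6298, -0.0043, 0.0276]
orientation: [2.027, 2.392, 0.0]
contact_force: [1.3, -7.5, 6.3]
opening: 0.0424
gripper_force: 3.6
time: 6.8
tcp_pos: [0.6177, 0.0542, 0.0378]
orientation: [-2.03, -2.395, -0.0]
contact_force: [0.9, -1.0, -0.2]
opening: 0.0423
gripper_force: 0.6
tcp dock [-0.04517719 -0.05643711] [0.61766406 0.05415809 0.03781891]
```

View pics/p3.png

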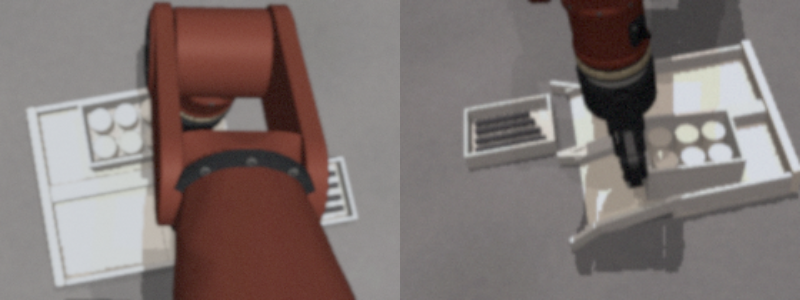

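```bash
python3 -m pendant '[[[0.04,0,-0.01],[0,0,0]],[[0.08,0,-0.02],[0,0,0]],[[0.12,0,-0.03],[0,0,0]],[[0.16,0,-0.03],[0,0,0]],[[0.2,0,-0.03],[0,0,0]],[[0.225,0,-0.03],[0,0,0]],[[0.225,0,-0.03],[0,0,0]],[[0.225,0,-0.03],[0,0,0]]]'
python3 -m pendant '[[[-0.1,0,0],[0,0,0]],[[-0.2,0,0],[0,0,0]],[[-0.2,0,-0.3],[0,0,0]],[[-0.3,0,-0.6],[0,0,0]],[[-0.6,0,-0.9],[0,0,0]],[[-1,0,-0.9],[0,0,0]],[[-1,0,-0.9],[0,0,0]],[[-1,0,-0.9],[0,0,0]]]'
python3 - <<'E'
from h import *
p=optics.capture("top");q=optics.capture("scene")
cv2.imwrite("pics/p4.png",np.hstack([cv2.resize(p["img"][110:320,200:480],(400,300)),cv2.resize(q["img"][130:310,100:340],(400,300))])[:,:,::-1])
E
```

```text
time: 7.9
tcp_pos: [0.6114, 0.0978, 0.0447]
orientation: [-2.032, -2.395, -0.002]
contact_force: [0.7, -1.2, 0.4]
opening: 0.0427
gripper_force: 0.0
time: 8.9
tcp_pos: [0.6443, -0.1049, 0.2254]
orientation: [2.037, 2.388, 0.001]
contact_force: [-0.2, 0.6, -0.1]
opening: 0.0424
gripper_force: 0.0
```

View pics/p4.png

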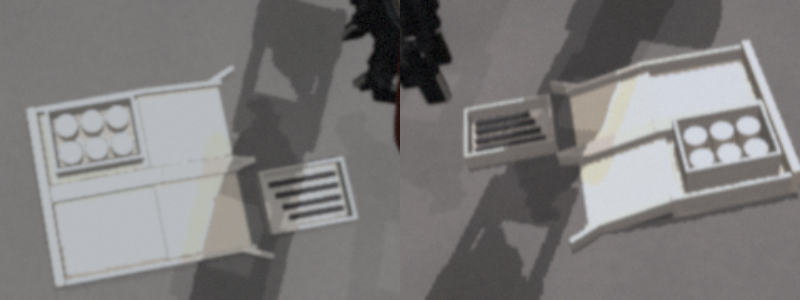

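The tray is at the end of the lane and the arm is clear. I'll zoom in to check that it lies flat.

```bash
python3 - <<'E'
from h import *
d=np.array([.5546,.0895]);th=np.radians(99.41);c,n=np.cos(th),np.sin(th);D=np.array([[c,-n],[n,c]])
out=[]
for nm,(x,y) in(("top",(200,160)),("scene",(250,180))):
    p=optics.capture(nm);im=cv2.resize(p["img"][y:y+90,x:x+120][:,:,::-1],None,fx=6,fy=6,interpolation=2)[:,:].copy()
    im=im[:, :]
    for xo,col in((.065,(0,0,255)),):
        for zz,col in((.071,(0,0,255)),(.016,(0,200,0))):
            P=[w2px(p,[*(d+D@[xo+a,-.058+b]),zz]) for a,b in((-.055,-.04),(.055,-.04),(.055,.04),(-.055,.04))]
            cv2.polylines(im,[np.int32([((u-x)*6,(v-y)*6) for u,v in P])],True,col,1)
    out.append(cv2.resize(im,(400,300),interpolation=cv2.INTER_AREA))
cv2.imwrite("pics/p5.png",np.hstack(out))
E
```

```text
(no output)
```

View pics/p5.png

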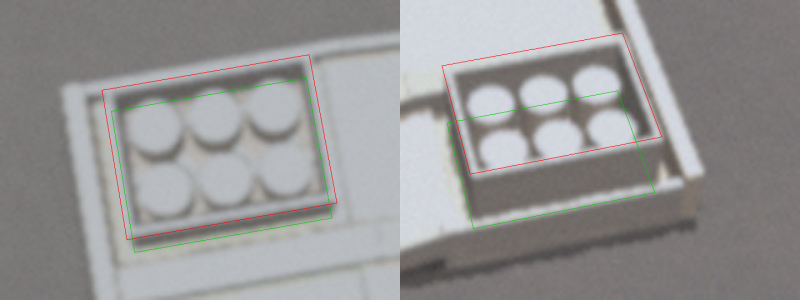

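The rim outline predicted for a tray seated flat at x = 0.065 matches both views to within about 2 mm, and the crest line shows behind the tray. I'm handing it in.

```bash
python3 -c "
from rig import close_job;print(close_job())"
```

```text
the job is handed in; nothing more can be done
None
```

The deep tray was pushed up its lane and over the crest; both cameras show it flat in the seat behind the lip, its origin at about x = 65 mm. The shallow tray and bottle were left alone, and I handed the job in at about 9 s.

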